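Find the concealed hatch catch of the bean analyser

ROBOT

A 7-joint arm with a two-finger parallel gripper is mounted at the origin on the work surface. World frame = base frame: x ahead of the robot, y to its left, z up, the work surface at z = 0. Lengths are in m, angles in rad, forces in N, time in s.
With the tool pointing down it reaches from about 0.375 to 0.925 m from the base axis. Payload 3.1 kg.
Tool frame: the origin (TCP) lies between the finger pads; the fingertips stand 19 mm ahead of it and the grasp point (between the pads) is the TCP; z points along the fingers, y is the line along which they close (so a half turn about z gives the same grasp; the last joint's range is limited). The gripper opens to 85 mm and grips with 20 to 120 N. Pads are 22 mm wide; open, the fingers measure 114 mm over their backs; the gripper's body (76 mm by 85 mm) begins 54 mm behind the grasp point. The pads swing forward as they close: fully open they stand 13 mm farther back than shut.
Start: joints at [-1.3, 0.383, 0.044, 1.598, -0.018, 1.161, -0.05], TCP at [0.234, 0.606, 0.25] pointing down, gripper open.
Joint ranges: [-2.61, 2.61], [-0.41, 2.15], [-1.48, 1.57], [0, 2.5], [-1.57, 4.71], [0.05, 1.97], [-2.85, 2.85]. Speed limits (rad/s): [2.79, 2.79, 3.14, 3.14, 3.14, 3.14, 3.14].

INTERFACE

Orientations are given as a unit quaternion [x, y, z, w].
In Python, from bench import move_ptp, movel, move_j, move_gripper, pause, inverse_kinematics, read_camera, camera_params, MotionError, sign_off, look_for, tip_of, read_time_s, read_qpos, read_joint_vel, read_effort, read_eef_pos, read_tcp_rot, read_ft_force, read_ft_torque, read_finger_gap, read_grasp_force gives the robot as it stands. Calls block until the motion is done:
- move_ptp(position, orientation): joint-space move of the TCP to a pose.
- movel(position, orientation=None, speed=0.15): straight line of the TCP; orientation=None keeps the orientation; speed is the mean speed in m/s.
- move_j(angles): joint-space move.
- move_gripper(opening, effort=None): finger opening in m; effort is the grip in N (None keeps the last); returns when the fingers have stopped.
- pause(seconds).
- inverse_kinematics(position, orientation): joint angles nearest the present ones, or None.
- read_camera(name): name is "side" or "top"; returns the picture (420x560x3 uint8, red, green, blue); there is no depth.
- camera_params(name): a dict with "K" (3x3 intrinsics, pixels), "camera_from_world" (4x4, takes a point from world to camera coordinates). Camera axes: x right, y down, z forward; pixel columns grow to the right and rows downward; lengths in m; the calibration is good to about 2 mm. A picture is of the moment at which its call begins. camera_params takes no time and is no camera call.
A pose or a line that the arm cannot do raises MotionError and nothing moves.
- sign_off(): hands the job in; it is judged then, once.
Trained networks look in the newest picture that a camera, given by its name, has taken for a name from the list of things; names that differ only in an ending like _2 or _b are one class to them, and where a whole thing is asked for, a point or a joint stands for the part that bears it (a point fixed in the world has none). Each returns a list of dicts, best first, with "confidence" (0 to 1); they miss things now and then, are a little off and sometimes report something else, mostly with a low value. They report only what shows in the picture. A call takes as long as a camera call.
- look_for(camera, name): "at" ([column, row] in pixels, amid what is visible of it).
- tip_of(camera, name): "at" ([column, row] in pixels: a listed point, or the origin of a listed thing).
Readings, each from a call of its own:
- read_time_s(): time.
- read_qpos(): joint angles.
- read_joint_vel(): joint speeds.
- read_effort(): joint torques, N m.
- read_eef_pos(): TCP position.
- read_tcp_rot(): TCP orientation.
- read_ft_force(): force on the tool from outside, world axes, zero at the start.
- read_ft_torque(): the same for the moment, N m.
- read_finger_gap(): finger opening in m.
- read_grasp_force(): force on a finger pad.
Only numpy, scipy, OpenCV 4.12 (cv2) and the standard library are available. Lean on these libraries where they do the work, as an engineer would, in place of code of your own. Each camera call takes 0.05 s, during which the arm holds its last target. There are 200 camera calls.

TASK

The bean analyser's hatch is opened by a concealed catch: one of the four round pads sunk in its front deck gives when pressed, the other three are solid blanks. Feel across the deck with the fingertips to find the one that gives, without forcing the blanks, and press it fully home so that the hatch pops up by itself; then come away. Do not touch the hatch, and pick up or shift nothing else.

Things in the scene. Friction and masses are not known exactly. Their poses are not given: they have to be found in the camera images.
- analyser: White and grey bench bean analyser, 260 mm deep (its x) x 360 mm wide (its y) x 70 mm tall, fixed to the table; origin at the centre of its underside, x points to its back, y to its left, z up. Its top is flat at 70 mm; the front part of it (the 100 mm nearest the robot) is the deck with a row of four round pads. A flat grey hatch lies flush in the top behind the deck.
- pad0 (a point): Centre of the upper face of round grey pad number 0 of the row on the deck (from the analyser's right, -y, to its left; 62 mm apart). Each pad is 48 mm across in a 51 mm round hole, its face 2 mm below the deck. Any one of the four may be the catch and all look alike; the other three are solid and do not give. This point stays put when the pad is pressed.
- pad1 (a point): Centre of the upper face of round grey pad number 1 of the row on the deck (from the analyser's right, -y, to its left; 62 mm apart). Each pad is 48 mm across in a 51 mm round hole, its face 2 mm below the deck. Any one of the four may be the catch and all look alike; the other three are solid and do not give. This point stays put when the pad is pressed.
- pad2 (a point): Centre of the upper face of round grey pad number 2 of the row on the deck (from the analyser's right, -y, to its left; 62 mm apart). Each pad is 48 mm across in a 51 mm round hole, its face 2 mm below the deck. Any one of the four may be the catch and all look alike; the other three are solid and do not give. This point stays put when the pad is pressed.
- pad3 (a point): Centre of the upper face of round grey pad number 3 of the row on the deck (from the analyser's right, -y, to its left; 62 mm apart). Each pad is 48 mm across in a 51 mm round hole, its face 2 mm below the deck. Any one of the four may be the catch and all look alike; the other three are solid and do not give. This point stays put when the pad is pressed.
- catch (a joint): How far the catch pad is pressed in, m: 0 untouched, 0.006 fully in. It goes straight down, gives at about 5 to 6 N, comes up against a hard stop and stays in where it is left, with no spring back.
- hatch (a joint): Angle of the hatch, rad: 0 shut, 0.45 fully popped up. It is linked to the catch and rises as the catch goes in (75 rad per m).
- hatch_edge (a point): Middle of the free edge of the hatch (121 mm from its hinge at the back; hatch 186 mm wide), 67 mm behind the row of pads; it rises by about 52 mm as the catch goes fully in.
- weight: brass calibration weight, 32 mm wide, 37 mm tall, standing on the analyser beside the hatch; loose, a bystander; origin at the centre of its underside.
- bowl_white: white cupping bowl, 96 mm wide, 60 mm tall; loose, a bystander; origin at the centre of its underside.
- bowl_blue: blue cupping bowl, 96 mm wide, 60 mm tall; loose, a bystander; origin at the centre of its underside.
- tin_green: green sample tin, 64 mm wide, 90 mm tall; loose, a bystander; origin at the centre of its underside.
- tin_red: red sample tin, 64 mm wide, 90 mm tall; loose, a bystander; origin at the centre of its underside.
- scoop: open steel bean scoop, 110 x 75 x 35 mm with a 90 mm handle; loose, a bystander; origin at the centre of its underside.
- spoon: cupping spoon lying on the table; loose, a bystander; origin near its middle.

How it is judged:
By the outcome, as a careful person would: the job done as asked, in the order asked, and still so for the second after the job is handed in, with the robot touching nothing.
It also fails if it takes over 48 s, if anything falls off the work surface, if the arm or the gripper's body presses on something with over 40 N, if the wrist force passes 120 N, or if a joint passes its speed limit or range.

## Working session

There is one attempt and no reset: what is moved stays moved. The work goes in short steps, each a Python script; the robot and the scene stay as the last script left them, time stands still between calls to the robot, and variables do not carry over. Pictures are saved under pics/ and viewed, at most 10 in all, crops included, and the job is handed in when it is done.

```bash
mkdir -p pics; cat > h.py <<'E'
import numpy as np, cv2
from bench import *
def ray(cam,px):
    p=camera_params(cam);K=np.array(p["K"]);T=np.array(p["camera_from_world"])
    d=T[:3,:3].T@np.linalg.inv(K)@np.array([px[0],px[1],1.]);return -T[:3,:3].T@T[:3,3],d
def onz(cam,px,z):
    c,d=ray(cam,px);return c+d*(z-c[2])/d[2]
def shot(cam,name):
    im=read_camera(cam);cv2.imwrite("pics/"+name+".png",im[:,:,::-1]);return im
E
python3 - <<'E'
from h import *
print(read_time_s(),read_eef_pos(),read_tcp_rot(),read_finger_gap())
for c in("top","side"):
    shot(c,c+"0")
    for n in["pad0","pad1","pad2","pad3","hatch_edge","weight","tin_green","tin_red","bowl_white","bowl_blue"]:
        z=.068 if n[:3]=="pad" else .07 if n in("hatch_edge","weight") else 0
        print(c,n,[(round(r["confidence"],2),np.round(r["at"]),np.round(onz(c,r["at"],z),3)) for r in tip_of(c,n)[:2]])
print(read_time_s())
E
```

```text
0.0 [0.2340036  0.60546426 0.24886755] [ 1.83303201e-01  9.83055530e-01 -1.31722249e-03 -1.64460514e-04] 0.08507216786419883
top pad0 [(0.9, array([240., 180.]), array([0.562, 0.077, 0.068])), (0.71, array([100., 236.]), array([0.437, 0.396, 0.068]))]
top pad1 [(0.9, array([240., 180.]), array([0.562, 0.077, 0.068])), (0.71, array([100., 236.]), array([0.437, 0.396, 0.068]))]
top pad2 [(0.9, array([240., 180.]), array([0.562, 0.077, 0.068])), (0.71, array([100., 236.]), array([0.437, 0.396, 0.068]))]
top pad3 [(0.9, array([240., 180.]), array([0.562, 0.077, 0.068])), (0.71, array([100., 236.]), array([0.437, 0.396, 0.068]))]
top hatch_edge [(0.93, array([282., 155.]), array([ 0.618, -0.019,  0.07 ])), (0.26, array([442., 173.]), array([ 0.571, -0.384,  0.07 ]))]
top weight [(0.61, array([222., 126.]), array([0.686, 0.118, 0.07 ]))]
top tin_green [(0.91, array([442., 230.]), array([ 0.444, -0.402,  0.   ])), (0.21, array([220., 124.]), array([0.708, 0.13 , 0.   ]))]
top tin_red [(0.72, array([428., 270.]), array([ 0.349, -0.363,  0.   ]))]
top bowl_white [(0.69, array([102., 241.]), a
[... 570 characters left out ...]
rray([291., 206.]), array([0.549, 0.009, 0.068]))]
side pad3 [(0.88, array([302., 220.]), array([ 0.561, -0.046,  0.068])), (0.87, array([291., 206.]), array([0.549, 0.009, 0.068]))]
side hatch_edge []
side weight [(0.56, array([333., 170.]), array([0.697, 0.123, 0.07 ]))]
side tin_green [(0.71, array([293., 391.]), array([ 0.445, -0.4  ,  0.   ])), (0.63, array([222., 146.]), array([0.432, 0.414, 0.   ]))]
side tin_red [(0.82, array([240., 384.]), array([ 0.356, -0.366,  0.   ]))]
side bowl_white [(0.97, array([222., 149.]), array([0.429, 0.4  , 0.   ])), (0.52, array([274., 145.]), array([0.599, 0.387, 0.   ]))]
side bowl_blue [(0.68, array([274., 144.]), array([0.596, 0.389, 0.   ]))]
1.1
```

View pics/top0.png

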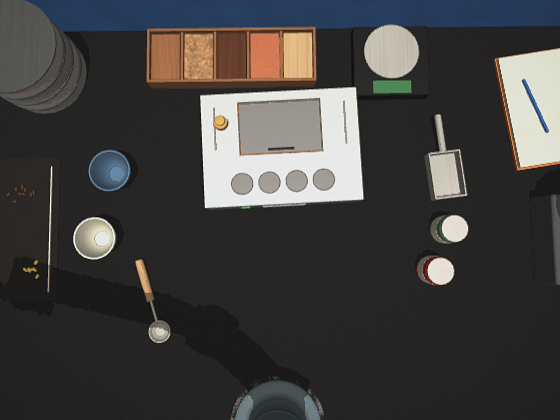

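View pics/side0.png

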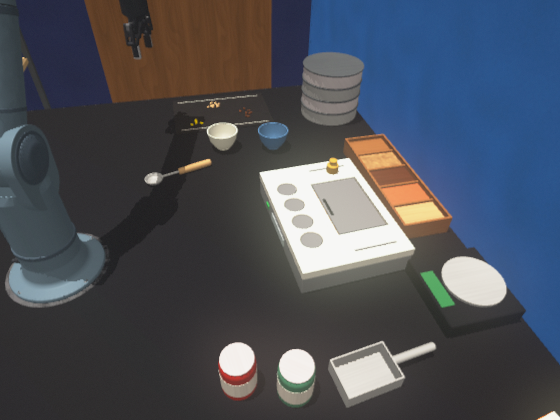

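The top view shows the four pads at about (242,183), (269,182), (297,181) and (324,179), left to right, so pad0 is the rightmost. In the side view they are at (287,189), (294,205), (302,221) and (312,240). The space above the deck is clear. I'll refine these positions from both views.

```bash
cat > m.py <<'E'
from h import *
def refine(cam,im,seed):
    g=im.astype(int);x,y=seed
    m=((g.max(2)<190)).astype(np.uint8)   # grey pad on white deck
    n,l,s,c=cv2.connectedComponentsWithStats(m,connectivity=4)
    k=l[y,x];return c[k],s[k]
S={"top":[(324,179),(297,181),(269,182),(242,183)],"side":[(312,240),(302,221),(294,205),(287,189)]}
P={}
for c in S:
    im=cv2.imread(f"pics/{c}0.png")
    P[c]=[]
    for s in S[c]:
        p,st=refine(c,im,s);P[c].append(p);print(c,s,p.round(1),st[2:],onz(c,p,.068).round(4))
for i in range(4):
    A=[];b=[]
    for c in S:
        o,d=ray(c,P[c][i]);d/=np.linalg.norm(d);M=np.eye(3)-np.outer(d,d);A.append(M);b.append(M@o)
    print(i,np.linalg.lstsq(np.vstack(A),np.hstack(b),rcond=None)[0].round(4))
E
python3 m.py
```

```text
top (324, 179) [323.4 179.1] [ 22  23 397] [ 0.5612 -0.1125  0.068 ]
top (297, 181) [296.3 180.5] [ 22  22 394] [ 0.5586 -0.0507  0.068 ]
top (269, 182) [268.9 182. ] [ 23  23 396] [0.5559 0.0117 0.068 ]
top (242, 183) [241.7 183.5] [ 22  22 395] [0.5533 0.0738 0.068 ]
side (312, 240) [352.7 249.4] [  537   363 19718] [ 0.6434 -0.1604  0.068 ]
side (302, 221) [352.7 249.4] [  537   363 19718] [ 0.6434 -0.1604  0.068 ]
side (294, 205) [352.7 249.4] [  537   363 19718] [ 0.6434 -0.1604  0.068 ]
side (287, 189) [286.1 189. ] [ 18  11 153] [0.5547 0.0756 0.068 ]
0 [ 0.6083 -0.1311  0.0446]
1 [ 0.6251 -0.0755 -0.016 ]
2 [ 0.6434 -0.014  -0.0816]
3 [0.5536 0.0735 0.0697]
```

```bash
cat > f.py <<'E'
from h import *
PADS=[(.5612,-.1125),(.5586,-.0507),(.5559,.0117),(.5533,.0738)]
yaw=0.0425  # analyser yaw
Q=[-np.sin(yaw/2)*-1*-1 if 0 else -np.sin(yaw/2),np.cos(yaw/2),0,0]
def fz(): return float(np.mean([read_ft_force()[2] for _ in range(3)]))
def feel(i,zstart=.092,limit=9.,zmin=.074):
    """creep down on pad i; returns (contact z, stop z, log)"""
    x,y=PADS[i]; movel([x,y,.1],Q,speed=.1); movel([x,y,zstart],Q,speed=.05); pause(.15)
    b=fz(); z=zstart; log=[]; zc=None
    while z>zmin:
        z-=.0005; movel([x,y,z],Q,speed=.01); f=fz()-b; zr=read_eef_pos()[2]; log.append((round(z,4),round(zr,4),round(f,1)))
        if zc is None and f>1.5: zc=zr
        if f>limit: break
    return zc,log
E
python3 - <<'E'
import re
s=open('f.py').read().replace("-np.sin(yaw/2)*-1*-1 if 0 else -np.sin(yaw/2)","-np.sin(yaw/2)");open('f.py','w').write(s)
E
python3 - <<'E'
from f import *
move_gripper(0.0,20)
x,y=PADS[3]; move_ptp([x,y,.2],Q); print(read_time_s(),read_eef_pos(),read_ft_force(),read_finger_gap())
movel([x,y,.11],Q,speed=.15)
zc,log=feel(3); movel([x,y,.1],Q,speed=.05)
print(zc,log,read_time_s())
E
```

```text
4.0917 [0.55333681 0.07533867 0.2000591 ] [-0.3113949   0.49416805  0.74961316] -3.9399006376668196e-05
0.09045378886585213 [(0.0915, np.float64(0.0916), 0.9), (0.091, np.float64(0.091), 0.5), (0.0905, np.float64(0.0905), 1.6), (0.09, np.float64(0.09), -0.5), (0.0895, np.float64(0.0894), 0.0), (0.089, np.float64(0.089), 0.9), (0.0885, np.float64(0.0884), 1.0), (0.088, np.float64(0.0879), 0.9), (0.0875, np.float64(0.0874), 0.4), (0.087, np.float64(0.0872), 1.6), (0.0865, np.float64(0.0869), 6.0), (0.086, np.float64(0.0863), 5.9), (0.0855, np.float64(0.0858), 5.3), (0.085, np.float64(0.0852), 5.3), (0.0845, np.float64(0.0846), 5.0), (0.084, np.float64(0.0841), 5.0), (0.0835, np.float64(0.0836), 4.8), (0.083, np.float64(0.083), 5.5), (0.0825, np.float64(0.0825), 4.9), (0.082, np.float64(0.082), 5.2), (0.0815, np.float64(0.0815), 5.3), (0.081, np.float64(0.0812), 6.0), (0.0805, np.float64(0.0811), 8.6), (0.08, np.float64(0.0811), 12.3)] 12.1
```

Pad 3 is the catch. It gave at about 5.3 N from a TCP height of 0.0871 m and hit the hard stop at 0.0811 m, which is 6 mm of travel. I'll come away and check the hatch.

```bash
python3 - <<'E'
from f import *
x,y=PADS[3]; movel([x,y,.22],Q,speed=.12); movel([x-.1,y+.1,.25],Q,speed=.15); pause(.2)
shot("side","side1"); t=shot("top","top1"); print(read_time_s(),read_ft_force())
E
```

```text
14.6667 [-0.44367444  0.43089742  0.0892626 ]
```

View pics/side1.png

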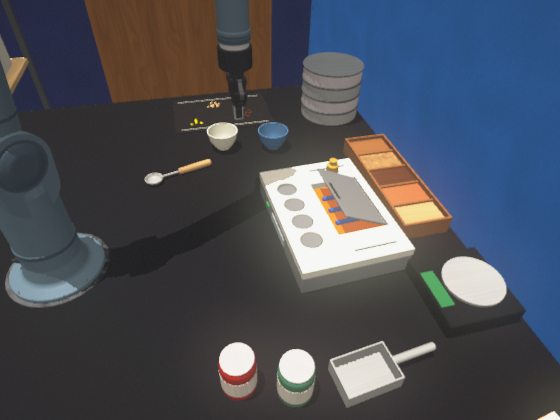

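The picture shows the hatch standing open around (350,195). The weight at (333,166) and everything else are where they were, and the gripper is clear of all of it.

```bash
python3 -c "
from bench import *
print(sign_off())"
```

```text
the job is handed in; nothing more can be done
None
```

Pad 3, the leftmost, was the catch: I pressed it to its hard stop (about 6 mm), the hatch popped up by itself, and I handed the job in at about 15 s with the arm clear; pad 3 was the first one I felt, so the other three were never touched.

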